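# Index the condiment stand and put out the honey

### The arm

A 6-joint arm with a two-finger parallel gripper is mounted at the origin on the work surface. World frame = base frame: x ahead of the robot, y to its left, z up, the work surface at z = 0. Lengths are in m, angles in rad, forces in N, time in s.
With the tool pointing down it reaches from about 0.325 to 0.9 m from the base axis. Payload 6.1 kg.
Tool frame: the origin (TCP) lies between the finger pads; the fingertips stand 17 mm ahead of it and the grasp point (between the pads) lies 2 mm behind it; x points along the fingers, y is the direction in which the jaws open and shut, and the axes are right-handed (so a half turn about x gives the same grasp; the last joint's range is limited). The gripper opens to 85 mm and grips with 20 to 120 N. Pads are 22 mm wide; open, the fingers measure 114 mm over their backs; the gripper's body (76 mm by 85 mm) begins 54 mm behind the grasp point. The pads swing forward as they close: fully open they stand 13 mm farther back than shut.
Start: joints at [-1.386, 0.22, 1.526, -0, 1.395, -0.126], TCP at [0.191, -0.595, 0.248] pointing down, gripper open.
Joint ranges: [-2.98, 2.98], [-0.91, 2.08], [0.09, 2.57], [-1.24, 4.39], [0.2, 2.65], [-2.68, 2.68]. Speed limits (rad/s): [2.57, 2.57, 3.01, 3.14, 3.14, 3.14].

### API

Orientations are given as a unit quaternion [w, x, y, z].
In Python, from bench import * gives the robot as it stands. Calls block until the motion is done:
- move_to(position, orientation): joint-space move of the TCP to a pose.
- move_straight(position, v=0.15, rotation=None, stop_force=None): straight line of the TCP; rotation=None keeps the orientation; v is the mean speed in m/s. With stop_force (N) it stops when the force on the tool has changed by that much, and returns True; else False.
- goto_joints(angles): joint-space move.
- grip(opening, grip_force=None): finger opening in m; grip_force is the grip in N (None keeps the last); returns when the fingers have stopped.
- pause(seconds).
- inverse_kinematics(position, orientation): joint angles nearest the present ones, or None.
- state(): the state.
- grab_frame(name): name is "scene" or "top" or "wrist"; returns (picture, depth): 420x560x3 uint8, red, green, blue; 420x560 float32, m along the optical axis (not along the pixel's ray), 0 where there is no reading.
- camera_model(name): a dict with "fov_y" (degrees; the focal length in pixels is half the picture's height over the tangent of half this angle, whatever the lens; pixels are square), "cx", "cy" (the principal point, pixels), "rvec" (rotation vector, rad) and "tvec" (3), from world to camera coordinates, as OpenCV has them. Camera axes: x right, y down, z forward; pixel columns grow to the right and rows downward; lengths in m; the calibration is good to about 2 mm. A picture is of the moment at which its call begins: read the wrist's pose just before it. camera_model takes no time and is no camera call; for the wrist camera it gives the pose at the moment of the call.
A pose or a line that the arm cannot do raises Unreachable and nothing moves.
- close_job(): hands the job in, once; it reports no verdict.
Trained networks look in the newest picture that a camera, given by its name, has taken for a name from the list of things; names that differ only in an ending like _2 or _b are one class to them, and where a whole thing is asked for, a point or a joint stands for the part that bears it (a point fixed in the world has none). Each returns a list of dicts, best first, with "p" (0 to 1); they miss things now and then, are a little off and sometimes report something else, mostly with a low value. They report only what shows in the picture. A call takes as long as a camera call. They do not tell look-alikes from the thing itself.
- spot_in(camera, query): "location" ([x, y, z] in m, in world coordinates, good to about 4 mm: the middle of the surface that is visible of it).
- spot_point(camera, query): "location" ([x, y, z] in m, in world coordinates, good to about 4 mm: a listed point, or the origin of a listed thing).
The state is a dict: "time_s": time; "joint_positions": joint angles; "qd": joint speeds; "joint_efforts": joint torques, N m; "position": TCP position; "tcp_rot": TCP orientation; "ft_force": force on the tool from outside, world axes, zero at the start; "ft_torque": the same for the moment, N m; "grip_width": finger opening in m.
Only numpy, scipy, OpenCV 4.12 (cv2) and the standard library are available. Lean on these libraries where they do the work, as an engineer would, in place of code of your own. Each camera call takes 0.05 s, during which the arm holds its last target. There are 200 camera calls.

### The job

On the revolving condiment stand, bring the place with the round wooden coaster to the serving side, where the flat tongue sticks out of the base: pull up the spring-loaded black knob, swing the turntable one step the right way with it, and let the pin drop fully home in the next hole. Then pick up the honey jar (glass with a steel lid) from the counter and stand it upright on the middle of the coaster, without dropping it. Keep everything else on the stand standing, and leave the mug alone.

Things in the scene. Friction and masses are not known exactly. Their poses are not given: they have to be found in the camera images.
- stand: Fixed round steel base, 374 mm across, 20 mm high; origin at the centre of its underside on the counter, z up. Its -x axis points to the serving side, where a flat steel tongue 60 mm wide and 12 mm high sticks out 43 mm past the rim. Six index holes 14 mm wide (dark dots) lie in its top, 165 mm from the vertical axis through the origin, 60 degrees apart, one on the -x axis behind the tongue.
- turntable (a joint): Angle of the aluminium turntable (276 mm across, top 36 mm above the counter) on the base, rad, counter-clockwise positive from above, about the base's axis; starts near 0. Six places (dark mats) lie at radius 90 mm, 60 degrees apart. It turns, with 0.15 N m of friction, only while the pin is drawn. The coaster's place starts one step (1.047 rad) to either side of the serving side.
- pin (a joint): Lift of the spring index pin, m: 0 is fully home in a hole; at 0.010 its tip is level with the top of the base (just clear of the hole, or riding on the base between holes); 0.020 is the upper stop. A spring presses it down with 5 N at 0, 10 N at 0.020. The round-ended pin is 10 mm thick: 2 mm of play to each side in a hole.
- knob_mid (a point): Centre of the round black knob on top of the pin: 36 mm in diameter, 20 mm of straight side, 30 mm tall; 78 mm above the counter with the pin home. It stands on a tab of the turntable, 165 mm from the axis, at the serving side at the start. A steel boss 22 mm wide reaches up to 56 mm under it. It rises with the pin and goes round with the turntable. The low white bowl stands 75 mm nearer the axis.
- serve_place (a point): Point on the stand's base frame, 90 mm from the axis on the serving side, at the height of the turntable's top (36 mm): where the coaster's centre must be in the end.
- coaster_top (a point): Centre of the top face of the loose round wooden coaster, 84 mm in diameter, 10 mm thick, lying on one of the turntable's places, one step to one side of the serving side at the start.
- honey_centre (a point): Centre (half-way up) of the honey jar: amber glass body 64 mm wide up to 78 mm, tapering to a neck, and a steel lid 44 mm in diameter from 105 to 135 mm above the foot. 135 mm tall, foot 60 mm wide, 0.25 to 0.5 kg, z up along the jar; the centre is 67.5 mm above the foot. It starts upright on the counter, left or right of the stand.
- mug: White mug with a handle, 76 mm wide and 85 mm tall, on the counter on the other side of the stand; origin under its centre. Leave it alone.
- mustard: Lidded glass mustard jar, 58 mm wide, 70 mm tall, standing in a place of the turntable; origin under its centre. It rides along and must stay upright there.
- ramekin: Low white bowl, 68 mm wide, 36 mm tall, standing in a place of the turntable; origin under its centre. It rides along and must stay upright there.
- salt: White shaker with a steel top, 44 mm wide, 80 mm tall, standing in a place of the turntable; origin under its centre. It rides along and must stay upright there.
- pepper: White shaker with a steel top, 44 mm wide, 80 mm tall, standing in a place of the turntable; origin under its centre. It rides along and must stay upright there.
- sugar: Lidded white sugar bowl, 66 mm wide, 79 mm tall, standing in a place of the turntable; origin under its centre. It rides along and must stay upright there.
- honey: The same honey jar; origin at the centre of its foot.
There are look-alikes about, which are no part of the job. Leave any green look-alike of the salt alone. Leave any orange look-alike of the mustard alone.

How it is judged:
By the outcome, as a careful person would: the job done as asked, in the order asked, and still so for the second after the job is handed in, with the robot touching nothing.
It also fails if it takes over 54 s, if anything falls off the work surface, if the arm or the gripper's body presses on something with over 40 N, if the wrist force passes 120 N, or if a joint passes its speed limit or range.

## Working session

There is one attempt and no reset: what is moved stays moved. The work goes in short steps, each a Python script; the robot and the scene stay as the last script left them, time stands still between calls to the robot, and variables do not carry over. Pictures are saved under pics/ and viewed, about 8 in all and at most 12, crops included, and the job is handed in when it is done.

```bash
ls; mkdir -p pics; python3 - <<'E'
from bench import *
import cv2,numpy as np
for c in("scene","top"):
    p,d=grab_frame(c); cv2.imwrite(f"pics/{c}0.png",p[:,:,::-1])
    m=camera_model(c); print(c,m)
    for q in("knob_mid","serve_place","coaster_top","honey_centre","stand","mug","ramekin"):
        print(q,[(np.round(r["location"],3).tolist(),round(r["p"],2)) for r in spot_point(c,q)][:3])
print(state()["time_s"],state()["tcp_rot"])
E
```

```text
pics
scene {'fov_y': 42.873730952112034, 'cx': 268.1625801558746, 'cy': 216.01110823522905, 'rvec': array([ 1.39459694,  2.23580572, -0.83306837]), 'tvec': array([ 0.25117967, -0.30657748,  1.5458976 ])}
knob_mid [([0.652, 0.109, 0.034], 0.65), ([0.518, 0.036, 0.035], 0.64), ([0.443, 0.036, 0.077], 0.55)]
serve_place [([0.513, 0.031, 0.037], 0.75), ([0.57, 0.108, 0.043], 0.71), ([0.443, 0.031, 0.078], 0.58)]
coaster_top [([0.566, 0.105, 0.046], 0.92)]
honey_centre [([0.438, -0.346, 0.063], 0.66), ([0.456, 0.331, 0.003], 0.53)]
stand [([0.61, 0.032, 0.002], 0.59)]
mug [([0.454, 0.33, 0.003], 0.93)]
ramekin [([0.518, 0.035, 0.036], 0.97)]
top {'fov_y': 53.90069059821608, 'cx': 281.5990267349294, 'cy': 206.13858679532106, 'rvec': array([ 2.14567464, -2.19606355,  0.11462552]), 'tvec': array([-0.00897934,  0.54465876,  1.15137835])}
knob_mid [([0.444, 0.033, 0.08], 0.61)]
serve_place [([0.519, 0.031, 0.035], 0.95)]
coaster_top [([0.515, 0.034, 0.038], 0.74), ([0.565, 0.109, 0.046], 0.59)]
honey_centre [([0.441, -0.346, 0.067], 0.89), ([0.515, 0.035, 0.039], 0.43)]
stand [([0.61, 0.032, 0.004], 0.98)]
mug []
ramekin [([0.514, 0.035, 0.037], 0.56)]
0.8 [ 0.10947616  0.69858717  0.10940295 -0.69858566]
```

View pics/top0.png

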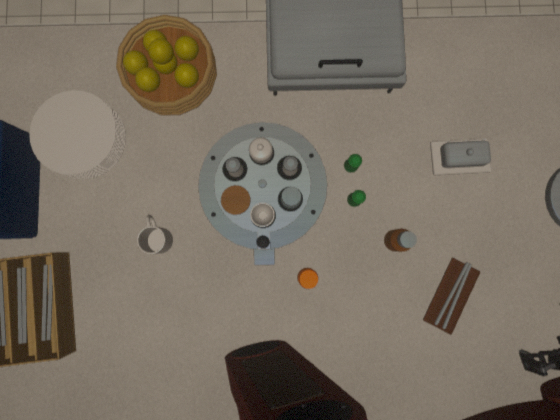

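View pics/scene0.png

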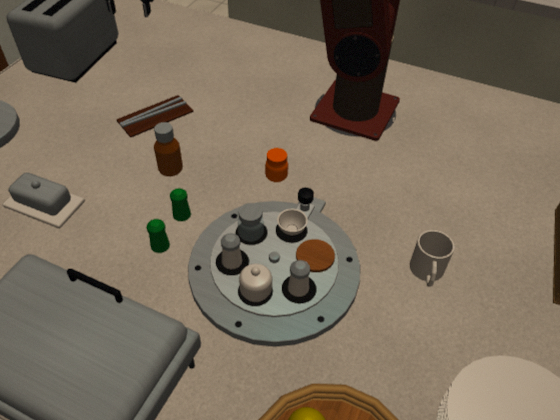

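The top view has image up = +x and image left = +y. The stand's centre is at px (263,184), the knob at (263,242) on the serving side and the coaster at (236,199), on the +y side. The turntable therefore has to turn +60° (CCW). The honey jar is at about (400,240), and the orange and green look-alikes are clear of the knob's path. Next I'll fit the holes and move above the knob.

```bash
cat > h.py <<'E'
from bench import *
import cv2, numpy as np
from scipy.spatial.transform import Rotation as R
from scipy.optimize import least_squares
def K(m): f=210/np.tan(np.radians(m["fov_y"]/2)); return np.array([[f,0,m["cx"]],[0,f,m["cy"]],[0,0,1]])
def proj(P,m): return cv2.projectPoints(np.float64(P).reshape(-1,1,3),np.float64(m["rvec"]),np.float64(m["tvec"]),K(m),None)[0][:,0]
def ray_z(uv,z,m):
    Rm=cv2.Rodrigues(np.float64(m["rvec"]))[0]; c=-Rm.T@m["tvec"]
    d=(Rm.T@np.linalg.inv(K(m))@np.c_[np.reshape(uv,(-1,2)),np.ones(np.size(uv)//2)].T).T
    return c+d*((z-c[2])/d[:,2])[:,None]
def cloud(d,m):
    v,u=np.mgrid[:420,:560]; k=K(m)
    P=np.stack([(u-k[0,2])*d/k[0,0],(v-k[1,2])*d/k[1,1],d],-1)
    return (P-m["tvec"])@cv2.Rodrigues(np.float64(m["rvec"]))[0]
def down(a,near=None):
    """tool down, jaws along world angle a; half turn chosen for joint 6 margin"""
    x=np.array([0,0,-1.]); y=np.array([np.cos(a),np.sin(a),0])
    q=R.from_matrix(np.c_[x,y,np.cross(x,y)]).as_quat(); return q[[3,0,1,2]]
def holes(cam,p,m,c0=(.61,.032),yaw0=0.):
    g=p.astype(float).mean(2); pts=[];th=[]
    for k in range(1,6):
        t=np.pi+yaw0+k*np.pi/3; u0=proj([c0[0]+.165*np.cos(t),c0[1]+.165*np.sin(t),.02],m)[0]
        i,j=np.round(u0).astype(int); w=g[j-8:j+9,i-8:i+9]; wt=np.clip(np.median(w)-25-w,0,None)
        if wt.sum()<30: continue
        n=cv2.connectedComponents((wt>0).astype(np.uint8))[0]
        v,u=np.mgrid[-8:9,-8:9]; pts.append([i+(u*wt).sum()/wt.sum(),j+(v*wt).sum()/wt.sum()]);th.append(k)
    W=ray_z(pts,.02,m)[:,:2]; th=np.pi+np.array(th)*np.pi/3
    f=lambda s:(np.c_[s[0]+.165*np.cos(th+s[2]),s[1]+.165*np.sin(th+s[2])]-W).ravel()
    s=least_squares(f,[*c0,yaw0],loss="soft_l1",f_scale=.002); return s.x,f(s.x).reshape(-1,2)
E
python3 - <<'E'
from h import *
for c in("top","scene"):
    p,d=grab_frame(c);m=camera_model(c); s,r=holes(c,p,m); print(c,s.round(4),(r*1e3).round(1).tolist())
    P=cloud(d,m); z=P[...,2]; 
    k=(d>0)&(np.hypot(P[...,0]-.444,P[...,1]-.034)<.03)&(z>.085)&(z<.1)
    print("knob",k.sum(),np.median(P[k],0).round(4),P[k].max(0).round(4))
    k=(d>0)&(np.hypot(P[...,0]-.44,P[...,1]+.346)<.05)&(z>.12)&(z<.145); print("lid",k.sum(),P[k].mean(0).round(4),((P[k].min(0)+P[k].max(0))/2).round(4))
for a in(np.pi/2,-np.pi/2):
    q=down(a); 
    for X,da in(((.444,.034,.25),0),((.528,-.111,.09),np.pi/3)):
        print(a,inverse_kinematics(X,down(a+da)))
move_to([.444,.034,.26],down(-np.pi/2) if abs((inverse_kinematics([.528,-.111,.09],down(-np.pi/2+np.pi/3)) or [9]*6)[5])<abs((inverse_kinematics([.528,-.111,.09],down(np.pi/2+np.pi/3)) or [9]*6)[5]) else down(np.pi/2))
m=camera_model("wrist");p,d=grab_frame("wrist");cv2.imwrite("pics/w1.png",p[:,:,::-1]);np.savez("w1.npz",p=p,d=d,**m)
print([(r["location"],r["p"]) for r in spot_point("wrist","knob_mid")],state()["time_s"],state()["joint_positions"],state()["position"])
P=cloud(d,m);z=P[...,2];k=(d>0)&(np.hypot(P[...,0]-.444,P[...,1]-.034)<.035)&(z>.083)&(z<.1);print(k.sum(),P[k].mean(0),P[k].min(0),P[k].max(0))
E
```

```text
top [0.6097 0.0326 0.0014] [[-0.0, 0.1], [0.1, 0.3], [-0.1, -0.2], [-0.0, -0.1], [0.1, -0.1]]
knob 135 [0.4427 0.0333 0.0901] [0.4588 0.0498 0.0962]
lid 246 [ 0.4396 -0.3423  0.1348] [ 0.4396 -0.3433  0.1311]
scene [ 6.098e-01  3.190e-02 -3.000e-04] [[-1.2, -7.1], [0.4, 1.0], [-0.4, 1.1], [0.0, -1.2], [1.1, 1.3]]
knob 132 [0.4474 0.0318 0.0884] [0.4638 0.0489 0.0932]
lid 242 [ 0.4457 -0.3414  0.1318] [ 0.4428 -0.344   0.1295]
1.5707963267948966 [-1.01012487e-01 -2.26317676e-01  1.96899434e+00 -4.44089210e-16
  1.39891599e+00 -1.67180881e+00]
1.5707963267948966 None
-1.5707963267948966 [-1.01012487e-01 -2.26317676e-01  1.96899434e+00 -4.44089210e-16
  1.39891599e+00  1.46978384e+00]
-1.5707963267948966 [-3.53409376e-01  1.90883237e-01  1.87938069e+00 -4.44089210e-16
  1.07132872e+00  1.70189400e-01]Traceback (most recent call last):
  File "<stdin>", line 12, in <module>
ValueError: The truth value of an array with more than one element is ambiguous. Use a.any() or a.all()
```

```bash
python3 - <<'E'
from h import *
move_to([.445,.033,.24],down(-np.pi/2))
m=camera_model("wrist");p,d=grab_frame("wrist");cv2.imwrite("pics/w1.png",p[:,:,::-1])
print([(r["location"],r["p"]) for r in spot_point("wrist","knob_mid")],state()["time_s"],state()["position"])
P=cloud(d,m);z=P[...,2]
for lo,hi in((.083,.1),(.091,.1)):
    k=(d>0)&(np.hypot(P[...,0]-.445,P[...,1]-.033)<.03)&(z>lo)&(z<hi);print(k.sum(),P[k].mean(0),P[k].min(0),P[k].max(0))
E
```

```text
[([0.4438, 0.0288, 0.0771], 0.93)] 3.4083 [0.44521704 0.03240472 0.24004557]
1262 [0.44581578 0.03255518 0.08827011] [0.42721005 0.01538715 0.08305808] [0.46228968 0.04951891 0.09194073]
22 [0.44571661 0.03333481 0.0913126 ] [0.44004222 0.02779165 0.09100127] [0.45163303 0.03724289 0.09194073]
```

View pics/w1.png

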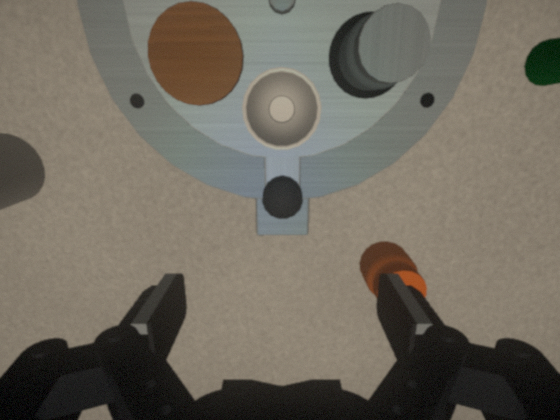

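The knob is at about (0.4455, 0.0325), which agrees with the hole fit. Next: grasp it, lift it and swing it.

```bash
cat >> h.py <<'E'
C=np.array([.6097,.0326]); YAW=.0014
def arc(t,z): # t: turntable angle
    a=np.pi+YAW+t; return [C[0]+.165*np.cos(a),C[1]+.165*np.sin(a),z],down(a+np.pi/2-2*np.pi)
def rep(s=""):
    x=state(); t=np.arctan2(*(x["position"][:2]-C)[::-1])%(2*np.pi)-np.pi-YAW
    print(s,round(x["time_s"],2),np.round(x["position"],4),"ang",round(t,4),"r",round(np.hypot(*(x["position"][:2]-C)),4),"F",np.round(x["ft_force"],1),"w",round(x["grip_width"],4),flush=True)
E
python3 - <<'E'
from h import *
z=.074
grip(.07)
move_straight(arc(0,z+.05)[0],.2,arc(0,z)[1]); 
move_straight(arc(0,z)[0],.08,stop_force=12); rep("down")
grip(.02,60); rep("grip")
if state()["grip_width"]>.03:
    move_straight(arc(0,z+.016)[0],.04); rep("lift")
E
```

```text
down 5.22 [0.4451 0.0323 0.0744] ang 0.0002 r 0.1646 F [0.2 0.3 0.6] w 0.07
grip 5.65 [0.4452 0.0323 0.0749] ang 0.0006 r 0.1645 F [-1.4 -0.5  6. ] w 0.0334
lift 6.2 [0.445  0.0323 0.0897] ang 0.0006 r 0.1647 F [ 5.9 -1.2 -8.9] w 0.0338
```

```bash
python3 - <<'E'
from h import *
z=.090
for i in range(1,11):
    P,q=arc(i*np.pi/30,z); move_straight(P,.07,q)
    if i in(1,2,5,10): rep(i)
    f=state()["ft_force"]
    if np.hypot(f[0],f[1])>40: rep("FORCE"); break
E
```

```text
1 6.6 [0.4459 0.0149 0.0895] ang 0.1062 r 0.1648 F [ 6.2  0.2 -9.9] w 0.0338
2 7.0 [ 0.4486 -0.002   0.0895] ang 0.2103 r 0.1648 F [  6.1   0.2 -10.2] w 0.0333
5 8.2 [ 0.4667 -0.0496  0.0893] ang 0.5205 r 0.165 F [ 5.4  2.4 -9.3] w 0.0334
10 10.2 [ 0.5266 -0.1099  0.0896] ang 1.0414 r 0.1649 F [  2.5   1.6 -10.1] w 0.0336
```

```bash
python3 - <<'E'
from h import *
P,q=arc(np.pi/3+.006,.090); move_straight(P,.03,q); rep("nudge")
P,q=arc(np.pi/3+.006,.0745); print(move_straight(P,.03,stop_force=25)); rep("low")
E
```

```text
nudge 10.45 [ 0.5276 -0.1105  0.0897] ang 1.0484 r 0.1649 F [ 1.3  2.6 -9.4] w 0.0339
False
low 11.12 [ 0.5288 -0.1111  0.075 ] ang 1.0565 r 0.1649 F [ 0.7  2.8 -2.9] w 0.0332
```

```bash
python3 - <<'E'
from h import *
grip(.07); rep("open")
P,q=arc(np.pi/3,.24); move_straight(P,.25,q); rep("up")
m=camera_model("wrist");p,d=grab_frame("wrist");cv2.imwrite("pics/w2.png",p[:,:,::-1])
P=cloud(d,m);z=P[...,2];k=(d>0)&(np.hypot(P[...,0]-.528,P[...,1]+.11)<.03)&(z>.083)&(z<.13);print("wrist knob",P[k].mean(0),P[k].max(0))
print([(np.round(r["location"],4),r["p"]) for r in spot_point("wrist","coaster_top")])
m=camera_model("top");p,d=grab_frame("top");P=cloud(d,m);z=P[...,2]
b,g,r=p[...,2].astype(int),p[...,1].astype(int),p[...,0].astype(int)
k=(d>0)&(np.hypot(P[...,0]-.52,P[...,1]-.0325)<.06)&(r-b>40)&(z<.07)
print("coaster",k.sum(),P[k].mean(0),P[k].min(0),P[k].max(0))
k=(d>0)&(np.hypot(P[...,0]-.44,P[...,1]+.345)<.045)&(z>.12); print("lid top",P[k].mean(0))
print([(np.round(r["location"],4),r["p"]) for r in spot_point("top","coaster_top")])
E
```

```text
open 11.56 [ 0.5285 -0.1112  0.0748] ang 1.0553 r 0.1652 F [0.5 0.1 0.1] w 0.07
up 12.37 [ 0.5266 -0.1102  0.2384] ang 1.0421 r 0.1652 F [-0.4 -0.  -0.7] w 0.0697
wrist knob [ 0.52960017 -0.10945377  0.08826407] [ 0.54667627 -0.0927598   0.09282365]
[(array([0.5167, 0.0318, 0.0519]), 0.74)]
coaster 640 [0.52039237 0.03098872 0.0466058 ] [ 0.48186431 -0.00829222  0.04102648] [0.55876759 0.07078041 0.05265569]
lid top [ 0.43968062 -0.34222688  0.13476531]
[(array([0.5203, 0.032 , 0.0433]), 0.63)]
```

View pics/w2.png

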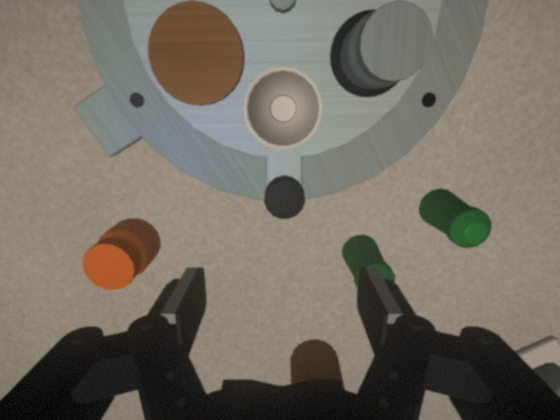

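The pin is home: the knob's mean height is 88.3 mm, the same as at the start. The picture shows the knob at (284,197) in front of the ramekin, the tongue at (110,120) and the coaster at (196,53), on the tongue's side. The coaster measures (0.520, 0.0315) against a target of (0.5198, 0.0325). Next I'll fetch the jar.

```bash
python3 - <<'E'
from h import *
q=down(-np.pi/2)
move_to([.44,-.343,.29],q)
m=camera_model("wrist");p,d=grab_frame("wrist");cv2.imwrite("pics/w3.png",p[:,:,::-1])
P=cloud(d,m);z=P[...,2];k=(d>0)&(np.hypot(P[...,0]-.44,P[...,1]+.343)<.045)&(z>.129)&(z<.145)
print(k.sum(),P[k].mean(0),P[k].min(0),P[k].max(0)); rep()
print([(np.round(r["location"],4),r["p"]) for r in spot_point("wrist","honey_centre")])
c=(P[k].min(0)+P[k].max(0))/2; np.save("jar.npy",P[k].mean(0))
E
```

```text
1875 [ 0.44213646 -0.34445658  0.13394415] [ 0.41951605 -0.36606695  0.12913198] [ 0.4632216  -0.3228487   0.13625363]
 13.61 [ 0.4404 -0.3418  0.2893] ang 1.1448 r 0.4108 F [ 0.1  0.6 -0.5] w 0.0699
[(array([ 0.4348, -0.3446,  0.0662]), 0.93)]
```

View pics/w3.png

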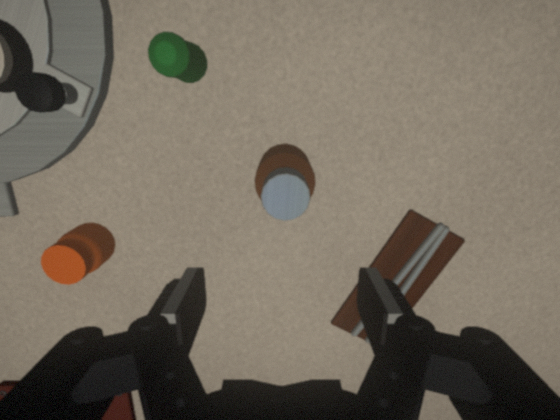

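The lid is at px (286,196), centre (0.4415, -0.3445). Its 44 mm span and 134 mm top both match the given sizes.

```bash
python3 - <<'E'
from h import *
x,y=.4415,-.3447; z=.120; q=down(-np.pi/2)
move_straight([x,y,.19],.15,q); move_straight([x,y,z],.08,stop_force=10); rep("down")
grip(.03,60); rep("grip")
if state()["grip_width"]>.036:
    f0=state()["ft_force"]
    move_straight([x,y,.14],.06); pause(.2); rep("lift")
    move_straight([x,y,.30],.2); rep("up"); print("w",state()["ft_force"]-f0)
    m=camera_model("wrist");p,d=grab_frame("wrist");cv2.imwrite("pics/w4.png",p[:,:,::-1])
    p,d=grab_frame("scene");cv2.imwrite("pics/s4.png",cv2.resize(p[30:260,90:420,::-1],None,fx=2,fy=2))
E
```

```text
down 15.5 [ 0.4419 -0.3451  0.1206] ang 1.1512 r 0.4133 F [ 0.9 -0.3 -0.1] w 0.0696
grip 15.86 [ 0.4421 -0.3454  0.121 ] ang 1.1519 r 0.4135 F [ 0.4 -0.6  4.4] w 0.0422
lift 16.54 [ 0.4412 -0.3444  0.1395] ang 1.1492 r 0.413 F [ 0.3  0.1 -4. ] w 0.0427
up 17.49 [ 0.4409 -0.3441  0.2983] ang 1.1482 r 0.4128 F [ 0.5 -0.3 -4.5] w 0.0425
w [ 0.11773446  0.22978716 -8.93465352]
```

View pics/s4.png

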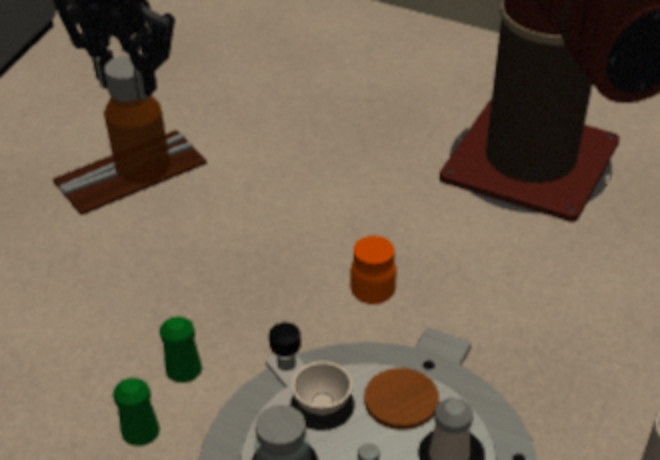

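The jar is held upright by the lid, between the fingers at px (130,110), with about 4.5 N of weight. Next I'll place it.

```bash
python3 - <<'E'
from h import *
q=down(-np.pi/2); x,y=.5200,.0322
move_straight([x,y,.30],.15,q); pause(.3); rep("over")
e=state()["position"][:2]-[x,y]; x-=e[0]; y-=e[1]
move_straight([x,y,.19],.12); pause(.3); rep("above")
print(move_straight([x,y,.160],.025,stop_force=4)); rep("touch")
E
```

```text
over 20.61 [0.52   0.0321 0.3   ] ang 0.0046 r 0.0897 F [-0.3 -0.1 -3.6] w 0.0428
above 21.98 [0.5203 0.0323 0.1906] ang 0.0019 r 0.0894 F [-0.7  0.4 -3.7] w 0.0425
True
touch 22.84 [0.5198 0.0323 0.1669] ang 0.0017 r 0.0899 F [-0.3 -0.6  4.9] w 0.0423
```

```bash
python3 - <<'E'
from h import *
grip(.06); rep("open"); x=state()["position"]
move_straight([x[0],x[1],.26],.1); 
move_straight([.40,-.02,.34],.2); pause(.3); rep("away")
m=camera_model("top");p,d=grab_frame("top");P=cloud(d,m);z=P[...,2]
k=(d>0)&(np.hypot(P[...,0]-.52,P[...,1]-.032)<.05)&(z>.165); print("lid top",k.sum(),P[k].mean(0) if k.any() else 0,z[k].min(),z[k].max())
k=(d>0)&(np.hypot(P[...,0]-.529,P[...,1]+.11)<.03)&(z>.08); print("knob",k.sum(),P[k].mean(0) if k.any() else 0)
print("holes",holes("top",p,m)[0])
print("coaster",[(np.round(r["location"],4),r["p"]) for r in spot_point("top","coaster_top")],"honey",[(np.round(r["location"],4),r["p"]) for r in spot_point("top","honey")])
p2,d=grab_frame("scene")
print("sc coaster",[(np.round(r["location"],4),r["p"]) for r in spot_point("scene","coaster_top")],"honey",[(np.round(r["location"],4),r["p"]) for r in spot_point("scene","honey")])
cv2.imwrite("pics/f.png",np.hstack([cv2.resize(p[100:300,180:380,::-1],(400,400)),cv2.resize(p2[150:350,170:370,::-1],(400,400))]))
E
```

```text
open 23.16 [0.5183 0.0325 0.1651] ang -0.0001 r 0.0914 F [-0.5 -0.  -0.3] w 0.0599
away 25.47 [ 0.4001 -0.0198  0.3393] ang 0.2434 r 0.216 F [-0.5  0.6  0.8] w 0.0597
lid top 244 [0.51696667 0.0325539  0.18130909] 0.16515900621342747 0.18614614291340367
knob 135 [ 0.52710593 -0.11085882  0.08967429]
holes [0.61077208 0.03143609 0.01105306]
coaster [(array([0.5183, 0.0323, 0.046 ]), 0.62), (array([0.6982, 0.0302, 0.0385]), 0.37)] honey [(array([0.5215, 0.0302, 0.113 ]), 0.35)]
sc coaster [(array([0.5221, 0.03  , 0.046 ]), 0.58), (array([ 0.655 , -0.0449,  0.0316]), 0.55)] honey [(array([0.5187, 0.0296, 0.0486]), 0.97)]
```

View pics/f.png

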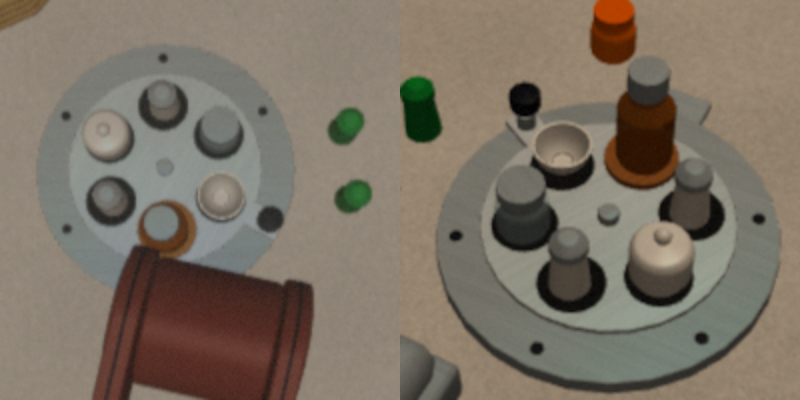

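The jar stands upright in the middle of the coaster at the tongue, at px (648,120) in the right half. All the other items are standing and the knob is down. The hole fit in this picture is off (yaw 0.011) because the arm hides part of the base. I'm handing in.

```bash
python3 -c "
from bench import *
close_job()"
```

```text
the job is handed in; nothing more can be done
```

The job is done and handed in at about 26 s of the 54 s limit. I pulled the knob up, swung the turntable one step counter-clockwise (+60°) and let the pin drop. Then I picked the honey jar up by its lid and stood it on the coaster.

What the last checks showed:
- **Pin:** the knob's top is at the same height as at the start (88.3 mm in the wrist view before and after), so the pin is home.
- **Coaster:** before the jar went on, it measured within about 1.5 mm of the serving place.
- **Jar:** it stands upright on the coaster. Its centre is within about 3 mm of the coaster's. It touched down at the expected height with about 5 N on the tool.
- **Other things on the stand:** everything is standing in the last picture. I never moved near the mug, and I left the look-alikes alone.

Two readings disagreed:
- **Hole fit:** in the last top picture it came out about 0.01 rad and 1–2 mm off the first one. I put that down to the arm hiding one of the holes.
- **Detector:** it gave the jar's foot a wrong height in the top view (113 mm) but a sensible one in the scene view (49 mm, where 46 mm was expected).

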